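# Unstack the leather-paint pots into their trays

### The job

Take the stack of four closed paint pots apart and stand each pot, upright and flat on the floor inside the rim, in the tray made for it: the square tub in the square tray, the wide round tin in the larger round tray, the six-sided jar in the six-sided tray and the small round pot in the smaller round tray. Set the pots down without dropping or tipping any, and leave the tape roll and the bottle where they stand.

Things in the scene. Friction and masses are not known exactly. Their poses are not given: they have to be found in the camera images.
- square_tub: Square tub, 66 x 66 mm, 40 mm tall, about 300 g, white with a white lid; bottom of the stack, standing on the table. Plain straight sides, flat top; lid stays on. origin: centre of its underside, z up, x and y square to its sides.
- round_tin: Wide round metal tin, diameter 58 mm, 36 mm tall, about 200 g; stands on the square tub, roughly centred. Plain straight sides, flat top; lid stays on. origin: centre of its underside, z up.
- hex_jar: Six-sided jar, 42 mm across flats (48.5 mm across corners), 36 mm tall, about 140 g, white with a black lid; stands on the round tin, roughly centred. Plain straight sides, flat top; lid stays on. origin: centre of its underside, z up, x square to one pair of flats (other pairs at 60 and 120 degrees).
- small_pot: Small round white pot, diameter 30 mm, 34 mm tall, about 60 g; top of the stack, on the six-sided jar, roughly centred. Plain straight sides, flat top; lid stays on. origin: centre of its underside, z up.
- square_tray: Square rimmed tray, 86 x 86 mm inside, 94 mm outside. Fixed to the table: black rim, cork-brown floor. Floor 4 mm above the table, rim top 8 mm above the table (4 mm above the floor), rim 4 mm thick. Origin: centre of its underside on the table, x and y square to its sides. The tub goes in with its sides roughly parallel to the tray's (it jams beyond about 20 degrees).
- large_round_tray: The larger of two round rimmed trays, 78 mm inside diameter, 86 mm outside. Fixed to the table: black rim, cork-brown floor. Floor 4 mm above the table, rim top 8 mm above the table (4 mm above the floor), rim 4 mm thick. Origin: centre of its underside on the table.
- hex_tray: Six-sided rimmed tray, 62 mm across flats inside, 70 mm outside. Fixed to the table: black rim, cork-brown floor. Floor 4 mm above the table, rim top 8 mm above the table (4 mm above the floor), rim 4 mm thick. Origin: centre of its underside on the table. The jar fits in at any yaw.
- small_round_tray: The smaller of two round rimmed trays, 50 mm inside diameter, 58 mm outside. Fixed to the table: black rim, cork-brown floor. Floor 4 mm above the table, rim top 8 mm above the table (4 mm above the floor), rim 4 mm thick. Origin: centre of its underside on the table.
- tape_roll: Bystander: loose roll of masking tape lying flat, outside diameter 84 mm, hole 60 mm, 19 mm tall. Origin: centre of its underside.
- cleaner: Bystander: loose upright bottle, diameter 58 mm, 150 mm tall with its cap. Origin: centre of its underside. (A fixed sneaker, 130 mm tall, not to be handled, stands about 0.80 m ahead and 0.34 m to the left of the base.)
There are look-alikes about, which are no part of the job. What is shaped like the square_tub but red is not meant.

How it is judged:
At the end, for the whole second after the job is handed in: Each pot stands upright (within 4.5 degrees) inside its own tray: its centre within 15 mm of the tray's centre and its underside on the tray's floor (within 3 mm), at rest; the tape roll and bottle are upright and within 30 mm of where they began (horizontal distance between square_tub and square_tray below 0.015 m and z of square_tub in the frame of square_tray below 0.007 m and angle between each of square_tub, round_tin, hex_jar, small_pot's own z axis and vertical below 0.08 rad and linear speed of each of square_tub, round_tin, hex_jar, small_pot below 0.02 m/s and angular speed of each of square_tub, round_tin, hex_jar, small_pot below 0.2 rad/s and horizontal distance between round_tin and large_round_tray below 0.015 m and z of round_tin in the frame of large_round_tray below 0.007 m and horizontal distance between hex_jar and hex_tray below 0.015 m and z of hex_jar in the frame of hex_tray below 0.007 m and horizontal distance between small_pot and small_round_tray below 0.015 m and z of small_pot in the frame of small_round_tray below 0.007 m and distance of each of tape_roll, cleaner from where it was at the start of the episode below 0.03 m and angle between each of tape_roll, cleaner's own z axis and vertical below 0.3 rad); the robot touches nothing.
It fails at once if a pot was tipped over (more than 35 degrees) (angle between any of square_tub, round_tin, hex_jar, small_pot's own z axis and vertical above 0.6 rad).
It fails at once if a pot was dropped (fell freely, touching nothing, at more than 0.6 m/s, a fall of about 20 mm) ((linear speed of square_tub above 0.6 m/s and contact force between square_tub and anything else below 0.02 N) or (linear speed of round_tin above 0.6 m/s and contact force between round_tin and anything else below 0.02 N) or (linear speed of hex_jar above 0.6 m/s and contact force between hex_jar and anything else below 0.02 N) or (linear speed of small_pot above 0.6 m/s and contact force between small_pot and anything else below 0.02 N)).
It fails at once if the tape roll or the bottle was displaced by more than 30 mm or knocked over (distance of any of tape_roll, cleaner from where it was at the start of the episode above 0.03 m or angle between any of tape_roll, cleaner's own z axis and vertical above 0.3 rad).
It also fails if it takes over 122 s, if anything falls off the work surface, if the arm or the gripper's body presses on something with over 40 N, if the wrist force passes 120 N, or if a joint passes its speed limit or range.

### The arm

A 7-joint arm with a two-finger parallel gripper is mounted at the origin on the work surface. World frame = base frame: x ahead of the robot, y to its left, z up, the work surface at z = 0. Lengths are in m, angles in rad, forces in N, time in s.
With the tool pointing down it reaches from about 0.425 to 0.925 m from the base axis. Payload 6.8 kg.
Tool frame: the origin (TCP) lies at the very end of the fingers, on their centre line; the grasp point (between the pads) lies 19 mm behind it; z points along the fingers, y is the line along which they close (so a half turn about z gives the same grasp; the last joint's range is limited). The gripper opens to 85 mm and grips with 20 to 120 N. Pads are 22 mm wide; open, the fingers measure 114 mm over their backs; the gripper's body (76 mm by 85 mm) begins 54 mm behind the grasp point. The pads swing forward as they close: fully open they stand 13 mm farther back than shut.
Start: joints at [-1.362, 0.477, 0.022, 1.555, -0.011, 1.109, -0.083], TCP at [0.21, 0.641, 0.231] pointing down, gripper open.
Joint ranges: [-2.96, 2.96], [-0.34, 2.1], [-1.41, 1.46], [0.24, 2.44], [-1.37, 4.51], [0.17, 1.92], [-2.96, 2.96]. Speed limits (rad/s): [2.39, 2.39, 3.14, 3.14, 3.14, 3.14, 3.14].

### API

Orientations are given as a unit quaternion [w, x, y, z].
In Python, from station import bot gives the robot as it stands. The module is installed in compiled form; this text tells all that it offers.
- The arm moves only by the shell command python3 -m jog 'ROWS' [OPENING] [FORCE]. ROWS is JSON, a list of rows, each a list of 4 numbers: the shift along the tool's x, y, z in cm, then the turn about the tool's z in rad. In form: [[x, y, z, spin], ...]. A call has 1 to 20 rows; each row is the pose to reach, as a shift and turn from the pose commanded when the call began, along the tool's axes at that moment; what a row does not reach only later rows make up. A row lasts 1/12 s, in which the tool goes at most 41.7 mm and 7.16 degrees, less where a joint would pass 70% of its speed; a pose out of reach is approached as far as the arm can. A call with a gripper value outside its range is refused whole. OPENING is the closure, from -1 (fully open) to 1 (shut), set as the call begins (- or left out, the last holds). The fingers move at their own pace and stop on an object; FORCE is the grip in N (left out, the last holds). Time passes only in rows, so rows that repeat a pose let the fingers close. It gives the time, the measured TCP pose, the force, the opening and the grip force at its end, in the units of the state.
- bot.get_obs(): the state, without advancing time (a new reading comes with each control period).
- bot.read_camera(name): name is "scene" or "top" or "wrist"; returns a dict with "pixels" (384x512x3 uint8, red, green, blue), "depth" (384x512 float32, m along the optical axis (not along the pixel's ray), 0 where there is no reading), "fovy" (degrees; the focal length in pixels is half the picture's height over the tangent of half this angle, whatever the lens; pixels are square), "cx", "cy" (the principal point, pixels), "pose" (4x4, takes a point from camera to world coordinates). Camera axes: x right, y down, z forward; pixel columns grow to the right and rows downward; lengths in m; the calibration is good to about 2 mm. A picture is of the moment at which its call begins.
- bot.hand_in(): hands the job in; it is judged then, once.
The state is a dict: "t": time; "q": joint angles; "joint_vel": joint speeds; "joint_torque": joint torques, N m; "eef_pos": TCP position; "tool_rot": TCP orientation; "contact_force": force on the tool from outside, world axes, zero at the start; "torque": the same for the moment, N m; "gripper_width": opening from 0.0 (shut) to 1.0 (fully open); "grasp_force": force on a finger pad.
Only numpy, scipy, OpenCV 4.12 (cv2) and the standard library are available. Lean on these libraries where they do the work, as an engineer would, in place of code of your own. Each camera call takes 0.05 s, during which the arm holds its last target. There are 200 camera calls.

## Working session

There is one attempt and no reset: what is moved stays moved. The work goes in short steps, Python scripts to look and compute and a shell command to move; the robot and the scene stay as the last step left them, time stands still between calls to the robot, and variables do not carry over. Pictures are saved under pics/ and viewed, at most 14 in all, crops included, and the job is handed in when it is done.

```bash
mkdir -p pics; python3 - <<'E'
from station import bot
import cv2,numpy as np
o=bot.get_obs();print({k:np.round(v,3).tolist() for k,v in o.items()})
for n in("scene","top"):
    c=bot.read_camera(n);np.savez(n+'0.npz',**c);cv2.imwrite(f'pics/{n}0.png',c['pixels'][...,::-1]);print(n,c['fovy'],c['cx'],c['cy'],np.round(c['pose'],3).tolist(),(c['depth']>0).mean())
E
```

```text
{'t': 0.0, 'q': [-1.362, 0.478, 0.022, 1.556, -0.012, 1.109, -0.083], 'joint_vel': [-0.002, 0.0, -0.003, -0.001, -0.003, -0.001, 0.0], 'joint_torque': [-0.0, -59.644, 1.607, -28.12, 0.012, 0.009, 0.0], 'eef_pos': [0.21, 0.641, 0.23], 'tool_rot': [-0.0, 0.158, 0.987, -0.001], 'contact_force': [-0.346, -0.024, 0.241], 'torque': [0.026, -0.002, 0.033], 'grasp_force': 0.0, 'gripper_width': 1.0}
scene 45.07735340546768 259.4557334973794 187.27947736691834 [[0.658, 0.569, -0.494, 1.064], [0.753, -0.481, 0.449, -0.583], [0.018, -0.668, -0.744, 0.95], [0.0, 0.0, 0.0, 1.0]] 0.9959004720052084
top 45.80715877580847 258.64334910575985 190.00173785136698 [[0.015, -0.997, 0.076, 0.444], [-1.0, -0.015, -0.001, -0.057], [0.003, -0.076, -0.997, 1.195], [0.0, 0.0, 0.0, 1.0]] 0.9958241780598959
```

View pics/top0.png

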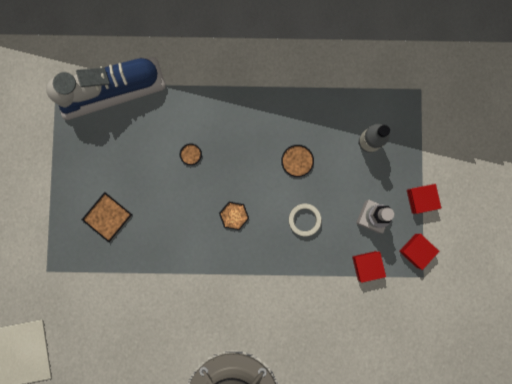

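View pics/scene0.png

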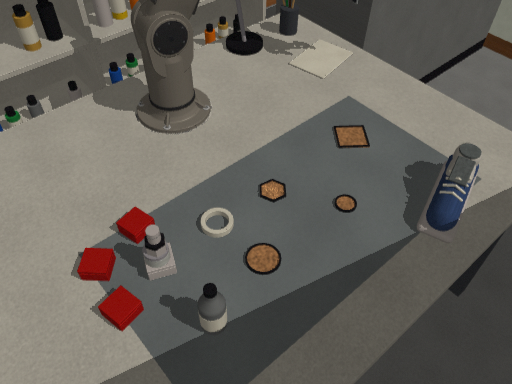

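The top view shows these centres: square tray (107,217), small round tray (191,154), hex tray (234,216), large round tray (297,161), tape (305,220), bottle (375,138), stack about (375,216) and three red decoys around the stack. The scene view agrees with this: stack (158,255), square tray (351,136), hex tray (272,190), small tray (346,203), large tray (263,258). The arm is out of frame in both.

```bash
cat > h.py <<'E'
import numpy as np,cv2
from station import bot
def rays(c,uv):
    f=192/np.tan(np.radians(c['fovy'])/2);uv=np.atleast_2d(uv).astype(float)
    d=np.c_[(uv[:,0]-c['cx'])/f,(uv[:,1]-c['cy'])/f,np.ones(len(uv))]
    return d@c['pose'][:3,:3].T
def plane(c,uv,z):
    d=rays(c,uv);o=c['pose'][:3,3];return o+d*((z-o[2])/d[:,2])[:,None]
def cloud(c):
    v,u=np.mgrid[:384,:512];uv=np.c_[u.ravel(),v.ravel()]
    return (c['pose'][:3,3]+rays(c,uv)*c['depth'].reshape(-1,1)).reshape(384,512,3)
E
python3 - <<'E'
from h import *
for n in('top','scene'):
    c=dict(np.load(n+'0.npz'));print(n)
    hsv=cv2.cvtColor(c['pixels'],cv2.COLOR_RGB2HSV)
    m=cv2.inRange(hsv,(5,80,60),(20,255,255));m=cv2.morphologyEx(m,cv2.MORPH_CLOSE,np.ones((3,3)))
    P=cloud(c)
    for k in cv2.findContours(m,0,1)[0]:
        if cv2.contourArea(k)<100: continue
        p=plane(c,k[:,0],.004)[:,:2]
        if p[:,0].min()<.3: continue
        (x,y),r=cv2.minEnclosingCircle((p*1000).astype(np.float32));R=cv2.minAreaRect((p*1000).astype(np.float32))
        mm=cv2.drawContours(np.zeros_like(m),[k],-1,1,-1)>0
        print('tray circ',round(x),round(y),'d',round(2*r),'rect',np.round(R[0]),np.round(R[1]),round(R[2]),'z',np.round(np.median(P[mm][:,2])*1000,1))
    s=plane(c,[[375,216]] if n=='top' else [[158,270]],.03)[0];print('stack',s.round(3))
    Q=P.reshape(-1,3);Q=Q[(abs(Q[:,0]-s[0])<.08)&(abs(Q[:,1]-s[1])<.08)]
    for z in(.146,.112,.076,.040):
        q=Q[abs(Q[:,2]-z)<.006];
        if z<.05:
            q=q[np.linalg.norm(q[:,:2]-s[:2],axis=1)<.055]
        (x,y),r=cv2.minEnclosingCircle((q[:,:2]*1000).astype(np.float32));R=cv2.minAreaRect((q[:,:2]*1000).astype(np.float32))
        print(z,len(q),'circ',round(x,1),round(y,1),'d',round(2*r),'rect',np.round(R[0],1),np.round(R[1]),round(R[2]),'z',q[:,2].mean().round(4))
    for nm,uv in(('tape',[305,220]),('bottle',[378,134])):
        if n=='top': print(nm,plane(c,[uv],.02 if nm=='tape' else .1).round(3))
    if n=='scene': b=cv2.resize(c['pixels'][190:330,70:260],None,fx=4,fy=4)[...,::-1];cv2.imwrite('pics/s1.png',b)
E
```

```text
top
tray circ 467 6 d 72 rect [467.   6.] [70. 65.] 21 z 4.9
tray circ 459 338 d 118 rect [458. 338.] [87. 89.] 52 z 5.0
tray circ 614 -159 d 81 rect [ 614. -159.] [77. 79.] 1 z 5.0
tray circ 626 123 d 53 rect [627. 123.] [48. 50.] 1 z 4.8
stack [ 0.47  -0.357  0.03 ]
0.146 133 circ 471.9 -354.9 d 30 rect [ 472.6 -355. ] [28. 28.] 1 z 0.1468
0.112 127 circ 471.9 -356.0 d 48 rect [ 472.2 -351.2] [41. 38.] 1 z 0.1129
0.076 129 circ 469.6 -357.8 d 58 rect [ 467.2 -353.8] [57. 49.] 28 z 0.0767
0.04 226 circ 468.9 -354.6 d 90 rect [ 468.8 -355. ] [66. 67.] 69 z 0.0408
tape [[ 0.457 -0.179  0.02 ]]
bottle [[ 0.669 -0.348  0.1  ]]
scene
tray circ 613 -156 d 78 rect [ 614. -157.] [75. 74.] 50 z 5.2
tray circ 627 127 d 50 rect [626. 127.] [48. 45.] 50 z 5.4
tray circ 466 9 d 66 rect [465.   9.] [61. 62.] 49 z 5.1
tray circ 459 339 d 117 rect [462. 339.] [86. 91.] 50 z 5.5
tray circ 479 1179 d 180 rect [ 479. 1180.] [103. 152.] 90 z -695.8
stack [ 0.496 -0.373  0.03 ]
0.146 143 circ 476.0 -355.4 d 31 rect [ 476.7 -356. ] [29. 29.] 82 z 0.1464
0.112 156 circ 475.9 -356.5 d 47 rect [ 480.5 -358.4] [42. 37.] 65 z 0.1125
0.076 171 circ 474.0 -358.7 d 58 rect [ 480.  -361.3] [56. 45.] 61 z 0.0764
0.04 225 circ 479.7 -358.6 d 81 rect [ 480.9 -358.9] [66. 51.] 67 z 0.0404
```

View pics/s1.png

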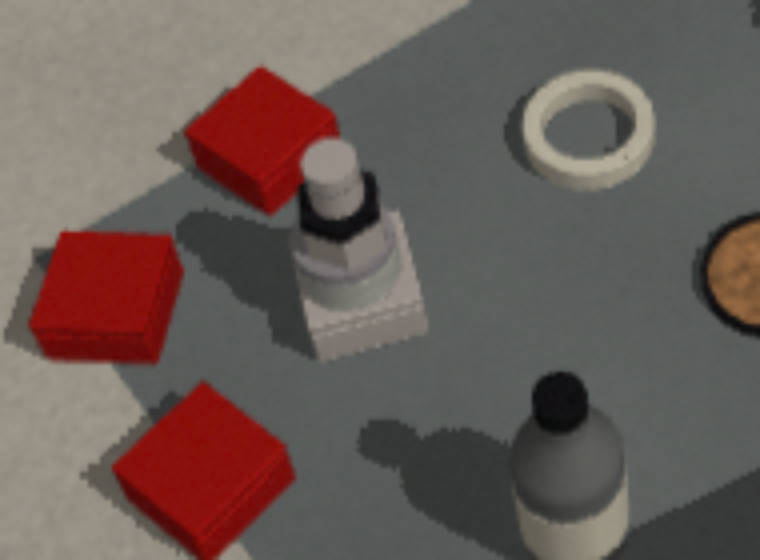

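Heights and diameters match the given sizes. Between the two cameras, positions agree to about 4 mm, so I average them. The close-up shows the stack clear of the red decoys, at (345,260) in the crop. Next I move over toward the stack.

```bash
cat > go.py <<'E'
import sys
from h import *
from scipy.spatial.transform import Rotation as R
def st():
    o=bot.get_obs();w,x,y,z=o['tool_rot'];r=R.from_quat([x,y,z,w]).as_matrix();return o,r
if __name__=='__main__':
    o,r=st();yaw=np.degrees(np.arctan2(r[1,1],r[0,1]))
    print('t',round(o['t'],2),'pos',np.round(o['eef_pos'],4),'y-yaw',round(yaw,1),'q',np.round(o['q'],2),'w',round(o['gripper_width'],3),'gf',round(o['grasp_force'],1))
    for a in sys.argv[1:]:
        v=[float(s) for s in a.split(',')]
        print('shift cm',np.round(r.T@(np.array(v[:3])/1000-o['eef_pos'])*100,2),'spin',round(-np.radians((v[3]-yaw+90)%180-90),3) if len(v)>3 else '')
E
python3 -m jog '[[-38.2,-23.3,0,0],[-38.2,-23.3,0,0],[-38.2,-23.3,0,0],[-38.2,-23.3,0,0],[-38.2,-23.3,0,0],[-38.2,-23.3,0,0],[-38.2,-23.3,0,0],[-38.2,-23.3,0,0],[-38.2,-23.3,0,0],[-38.2,-23.3,0,0],[-38.2,-23.3,0,0],[-38.2,-23.3,0,0]]' -1 40
python3 go.py 474,-355,230,68
```

```text
t: 1.1
eef_pos: [0.5057, 0.293, 0.2313]
tool_rot: [0.001, 0.163, 0.987, -0.002]
contact_force: [0.5, -0.3, 0.4]
gripper_width: 0.996
grasp_force: 0.0
t 1.1 pos [0.5057 0.293  0.2313] y-yaw 71.2 q [-0.77  0.33  0.17  1.79 -0.06  1.03  0.67] w 0.996 gf 0.0
shift cm [-17.88 -62.37   0.35] spin 0.056
```

```bash
python3 -m jog '[[-17.9,-62.4,0,0.05],[-17.9,-62.4,0,0.05],[-17.9,-62.4,0,0.05],[-17.9,-62.4,0,0.05],[-17.9,-62.4,0,0.05],[-17.9,-62.4,0,0.05],[-17.9,-62.4,0,0.05],[-17.9,-62.4,0,0.05],[-17.9,-62.4,0,0.05],[-17.9,-62.4,0,0.05],[-17.9,-62.4,0,0.05],[-17.9,-62.4,0,0.05],[-17.9,-62.4,0,0.05],[-17.9,-62.4,0,0.05],[-17.9,-62.4,0,0.05],[-17.9,-62.4,0,0.05],[-17.9,-62.4,0,0.05],[-17.9,-62.4,0,0.05]]'
python3 go.py 474,-355,118,68
python3 - <<'E'
from h import *
c=bot.read_camera('wrist');w=c['pixels'];s=bot.read_camera('scene')
np.savez('w1.npz',**c)
cv2.imwrite('pics/w1.png',w[...,::-1])
P=cloud(s);o=bot.get_obs()['eef_pos'];Q=P.reshape(-1,3);m=(np.linalg.norm(Q[:,:2]-o[:2],axis=1)<.07)&(Q[:,2]>.16)&(Q[:,2]<.4)
print(len(Q[m]),'finger tip z-tcp',np.round(np.sort(Q[m][:,2])[:8]-o[2],4))
E
```

```text
t: 2.6
eef_pos: [0.4756, -0.3488, 0.2307]
tool_rot: [-0.001, 0.184, 0.983, -0.0]
contact_force: [1.1, 0.8, 0.0]
gripper_width: 0.998
grasp_force: 0.0
t 2.6 pos [ 0.4756 -0.3488  0.2307] y-yaw 68.8 q [ 0.13  0.37  0.51  1.79 -0.21  1.04  1.92] w 0.998 gf 0.0
shift cm [-0.09 -0.63 11.27] spin 0.014
2383 finger tip z-tcp [0.0166 0.0167 0.0171 0.0182 0.0189 0.019  0.0192 0.0195]
```

View pics/w1.png

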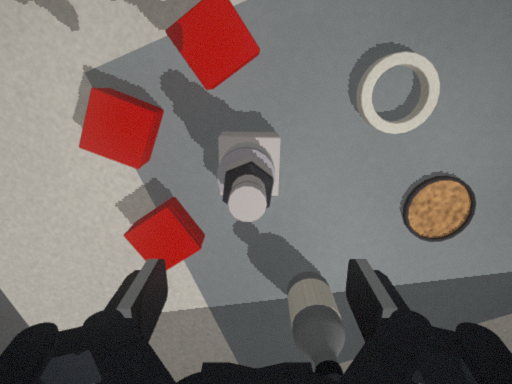

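The wrist view shows the pot top at (247,201), with the hex, tin and tub below it and the fingers left and right at the bottom. The open fingertips sit about 15 mm behind the TCP, as stated. I'll measure from this view too.

```bash
cat > meas.py <<'E'
import sys
from h import *
# tops at height z near xy: meas.py cam z x y rad
def tops(c,z,xy,rad,tol=.006):
    P=cloud(c);m=(np.linalg.norm(P[...,:2]-xy,axis=2)<rad)&(abs(P[...,2]-z)<tol)
    q=P[m];f=(q[:,:2]*1000).astype(np.float32)
    if len(f)<5: return None
    (x,y),r=cv2.minEnclosingCircle(f);R=cv2.minAreaRect(f)
    return f'n{len(q)} circ {x:.1f} {y:.1f} d{2*r:.1f} rect {np.round(R[0],1)} {np.round(R[1],1)} {R[2]:.1f} z{q[:,2].mean():.4f}'
if __name__=='__main__':
    cs={n:bot.read_camera(n) for n in sys.argv[1].split(',')}
    for a in sys.argv[2:]:
        v=[float(s)/1000 for s in a.split(',')]
        for n,c in cs.items(): print(a,n,tops(c,v[0],v[1:3],v[3]))
E
python3 meas.py wrist,top,scene 146,474,-355,40 112,474,-355,35 76,474,-355,40 40,472,-356,55; python3 go.py 474,-355,119,68
```

```text
146,474,-355,40 wrist n1146 circ 473.9 -357.4 d30.0 rect [ 474.  -357.2] [28.5 29.6] 68.7 z0.1458
146,474,-355,40 top n92 circ 472.3 -355.8 d30.8 rect [ 470.6 -355.1] [25.1 28.4] 7.9 z0.1465
146,474,-355,40 scene n146 circ 475.2 -357.0 d32.2 rect [ 476.4 -355.7] [28.7 29.9] 84.9 z0.1463
112,474,-355,35 wrist n838 circ 474.3 -358.0 d48.1 rect [ 470.2 -355.8] [42.  38.7] 61.2 z0.1120
112,474,-355,35 top n95 circ 468.7 -354.2 d44.8 rect [ 464.6 -349. ] [44.7 26. ] 38.4 z0.1127
112,474,-355,35 scene n158 circ 475.3 -356.5 d48.3 rect [ 478.8 -358. ] [41.6 39. ] 62.2 z0.1123
76,474,-355,40 wrist n831 circ 471.3 -359.6 d57.6 rect [ 464.3 -357.3] [56.8 42.3] 70.0 z0.0760
76,474,-355,40 top n112 circ 469.1 -357.4 d57.6 rect [ 465.9 -354. ] [54.8 48.6] 26.7 z0.0770
76,474,-355,40 scene n172 circ 472.7 -358.5 d58.5 rect [ 479.5 -360.8] [56.9 43.9] 65.4 z0.0762
40,472,-356,55 wrist n1075 circ 470.7 -357.3 d90.8 rect [ 470.5 -357.1] [66.1 65.2] 67.8 z0.0399
40,472,-356,55 top n186 circ 463.8 -353.0 d83.1 rect [ 463.2 -353.6] [67.4 54.6] 67.9 z0.0402
40,472,-356,55 scene n242 circ 474.0 -355.8 d90.6 rect [ 473.4 -355.9] [66.1 66. ] 68.3 z0.0403
t 2.85 pos [ 0.477  -0.3458  0.2311] y-yaw 69.1 q [ 0.13  0.36  0.51  1.79 -0.2   1.04  1.92] w 0.996 gf 0.0
shift cm [-0.05 -0.98 11.21] spin 0.02
```

```bash
python3 -m jog '[[0,-0.5,2,0],[0,-0.8,4,0],[0,-1.1,6,0],[0,-1.1,6,0],[0,-1.1,6,0],[0,-1.1,6,0]]'
for i in 1 2 3; do python3 go.py 474,-357,119,68; done;python3 -m jog '[[0,0,0,0],[0,0,0,0]]'
```

```text
t: 3.35
eef_pos: [0.4733, -0.3576, 0.1724]
tool_rot: [0.001, 0.182, 0.983, -0.0]
contact_force: [-0.2, 0.2, 0.6]
gripper_width: 1.0
grasp_force: 0.0
t 3.35 pos [ 0.4733 -0.3576  0.1724] y-yaw 69.0 q [ 0.17  0.44  0.49  1.84 -0.25  0.92  1.98] w 1.0 gf 0.0
shift cm [-0.04  0.09  5.34] spin 0.018
t 3.35 pos [ 0.4733 -0.3576  0.1724] y-yaw 69.0 q [ 0.17  0.44  0.49  1.84 -0.25  0.92  1.98] w 1.0 gf 0.0
shift cm [-0.04  0.09  5.34] spin 0.018
t 3.35 pos [ 0.4733 -0.3576  0.1724] y-yaw 69.0 q [ 0.17  0.44  0.49  1.84 -0.25  0.92  1.98] w 1.0 gf 0.0
shift cm [-0.04  0.09  5.34] spin 0.018
t: 3.52
eef_pos: [0.4733, -0.3581, 0.1726]
tool_rot: [0.001, 0.182, 0.983, -0.0]
contact_force: [0.5, -0.2, -0.3]
gripper_width: 1.004
grasp_force: 0.0
```

```bash
python3 -m jog '[[0,0.1,1.5,0],[0,0.1,3,0],[0,0.1,4.4,0],[0,0.1,5.3,0],[0,0.1,5.3,0],[0,0.1,5.3,0]]'
python3 -m jog '[[0,0,0,0],[0,0,0,0],[0,0,0,0],[0,0,0,0],[0,0,0,0],[0,0,0,0],[0,0,0,0],[0,0,0,0],[0,0,0,0],[0,0,0,0]]' 1 30
```

```text
t: 4.02
eef_pos: [0.4729, -0.3571, 0.1186]
tool_rot: [-0.0, 0.182, 0.983, 0.0]
contact_force: [-0.2, -0.1, -0.3]
gripper_width: 1.002
grasp_force: 0.0
t: 4.85
eef_pos: [0.4731, -0.3573, 0.1188]
tool_rot: [0.0, 0.182, 0.983, -0.0]
contact_force: [-0.7, 0.8, 6.7]
gripper_width: 0.342
grasp_force: 29.9
```

```bash
python3 -m jog '[[0,0,-0.3,0],[0,0,-1,0],[0,0,-2.5,0],[0,0,-4.5,0],[0,0,-6.5,0],[0,0,-7.5,0],[0,0,-8,0],[0,0,-8,0]]'; python3 go.py 627,125,200
```

```text
t: 5.52
eef_pos: [0.4732, -0.3572, 0.1992]
tool_rot: [0.001, 0.182, 0.983, -0.0]
contact_force: [0.3, 0.5, -1.1]
gripper_width: 0.339
grasp_force: 29.7
t 5.52 pos [ 0.4732 -0.3572  0.1992] y-yaw 69.0 q [ 0.16  0.41  0.5   1.82 -0.23  0.97  1.96] w 0.339 gf 29.7
shift cm [ 2.93 50.53 -0.09] spin
```

```bash
python3 -m jog '[[0.1,1,0,0],[0.2,3,0,0],[0.4,6,0,0],[0.5,9.5,0,0],[0.8,13,0,0],[1,16.5,0,0],[1.2,20,0,0],[1.4,23.5,0,0],[1.6,27,0,0],[1.8,30.5,0,0],[2,34,0,0],[2.2,37.5,0,0],[2.4,41,0,0],[2.6,44.5,0,0],[2.8,47.5,0,0],[2.9,49.5,0,0],[2.9,50.5,0,0],[2.9,50.5,0,0],[2.9,50.5,0,0]]'; python3 go.py 627,125,11;  python3 meas.py wrist,top,scene 0,0,0,1 2>/dev/null | head -0
python3 - <<'E'
from h import *
c=bot.read_camera('wrist');cv2.imwrite('pics/w2.png',c['pixels'][...,::-1])
hsv=cv2.cvtColor(c['pixels'],cv2.COLOR_RGB2HSV);m=cv2.inRange(hsv,(5,80,50),(20,255,255));m=cv2.morphologyEx(m,cv2.MORPH_CLOSE,np.ones((7,7)))
for k in cv2.findContours(m,0,1)[0]:
    if cv2.contourArea(k)<500: continue
    f=(plane(c,k[:,0],.004)[:,:2]*1000).astype(np.float32);print(cv2.minEnclosingCircle(f),cv2.minAreaRect(f),k.min((0,1)),k.max((0,1)))
E
```

```text
t: 7.1
eef_pos: [0.626, 0.124, 0.1973]
tool_rot: [-0.001, 0.182, 0.983, -0.001]
contact_force: [0.8, -0.5, -0.6]
gripper_width: 0.341
grasp_force: 29.7
t 7.1 pos [0.626  0.124  0.1973] y-yaw 69.0 q [-0.56  0.47  0.37  1.7  -0.19  1.01  1.08] w 0.341 gf 29.7
shift cm [-0.08  0.17 18.63] spin 
((615.4810791015625, -163.8817901611328), 40.706172943115234) ((616.349365234375, -160.8790283203125), (74.55084228515625, 77.36681365966797), 53.93601989746094) [  0 212] [ 64 271]
((628.1652221679688, 122.06127166748047), 25.64142417907715) ((628.1707763671875, 122.10357666015625), (50.356910705566406, 49.437286376953125), 68.84565734863281) [235 146] [281 190]
((466.5166015625, 5.001158714294434), 36.941795349121094) ((467.12164306640625, 3.3832168579101562), (62.23347854614258, 70.85797882080078), 50.554561614990234) [53 24] [121  98]
```

View pics/w2.png

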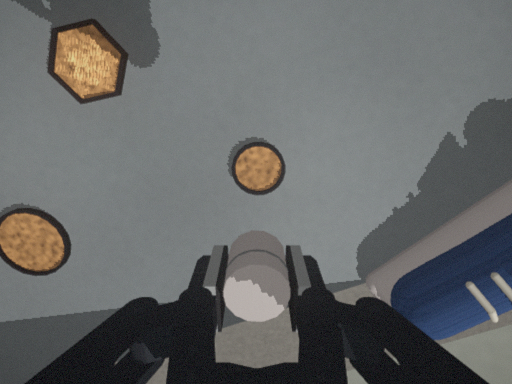

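The wrist view shows the pot held upright at (258,270). The small tray is at (258,167), which I measure as (628,122), consistent with the other cameras. Now I lower the pot.

```bash
python3 -m jog '[[-0.1,0,1,0],[-0.1,0,3,0],[-0.1,0,6,0],[-0.1,0,9,0],[-0.1,0,12,0],[-0.1,0,14.5,0],[-0.1,0,16,0],[-0.1,0,17,0],[-0.1,0,17.6,0],[-0.1,0,18,0],[-0.1,0,18,0]]'; python3 go.py 627.5,124,11
```

```text
t: 8.22
eef_pos: [0.6279, 0.1242, 0.0182]
tool_rot: [0.0, 0.183, 0.983, -0.0]
contact_force: [-0.7, -0.1, -0.3]
gripper_width: 0.339
grasp_force: 29.7
t 8.22 pos [0.6279 0.1242 0.0182] y-yaw 69.0 q [-0.5   0.69  0.29  1.8  -0.29  0.69  1.15] w 0.339 gf 29.7
shift cm [ 0.03 -0.03  0.72] spin
```

```bash
python3 -m jog '[[0,0,0.2,0],[0,0,0.4,0],[0,0,0.6,0],[0,0,0.7,0],[0,0,0.7,0],[0,0,0.7,0]]'
python3 -m jog '[[0,0,0,0],[0,0,0,0],[0,0,0,0],[0,0,0,0],[0,0,-0.5,0],[0,0,-2,0],[0,0,-5,0],[0,0,-9,0],[0,0,-13,0],[0,0,-17,0],[0,0,-20,0],[0,0,-20,0]]' 0.1
python3 meas.py top,scene 38,627,124,30; python3 go.py 474,-358,190,68
```

```text
t: 8.72
eef_pos: [0.6278, 0.1245, 0.0114]
tool_rot: [0.0, 0.182, 0.983, 0.0]
contact_force: [-0.4, 0.7, -0.8]
gripper_width: 0.343
grasp_force: 29.7
t: 9.72
eef_pos: [0.6317, 0.1247, 0.2193]
tool_rot: [0.005, 0.183, 0.983, 0.003]
contact_force: [0.8, -0.3, -0.5]
gripper_width: 0.449
grasp_force: 0.0
38,627,124,30 top n103 circ 626.1 124.0 d30.4 rect [626.  124.5] [28.7 26.6] 0.7 z0.0382
38,627,124,30 scene n95 circ 629.2 123.8 d33.3 rect [629.9 125. ] [28.6 29.4] 6.8 z0.0384
t 9.82 pos [0.6285 0.1245 0.2132] y-yaw 69.0 q [-0.57  0.45  0.38  1.68 -0.19  1.04  1.08] w 0.449 gf 0.0
shift cm [ -2.88 -50.59   2.21] spin 0.017
```

Small pot is in its tray: its top is at z = 38 mm, centred to within about 2 mm. Going back for the hex jar.

```bash
python3 -m jog '[[-0.2,-4,0,0],[-0.4,-8,0,0],[-0.7,-12,0,0],[-0.9,-16,0,0],[-1.1,-20,0,0],[-1.4,-24,0,0],[-1.6,-28,0,0],[-1.8,-32,0,0],[-2,-36,0,0],[-2.3,-40,0,0],[-2.6,-44,0,0],[-2.8,-47.5,1,0.02],[-2.9,-49.5,2,0.02],[-2.9,-50.6,2.2,0.02],[-2.9,-50.6,2.2,0.02],[-2.9,-50.6,2.2,0.02]]' -1
python3 - <<'E'
from h import *
for n in('wrist','scene'):
    c=bot.read_camera(n)
    P=cloud(c);m=((np.linalg.norm(P[...,:2]-[.474,-.357],axis=2)<.04)&(abs(P[...,2]-.112)<.005)).astype(np.uint8)
    k=max(cv2.findContours(m,0,1)[0],key=len)
    f=(plane(c,k[:,0],.112)[:,:2]*1000).astype(np.float32);h=cv2.convexHull(f)
    C=np.array(cv2.minEnclosingCircle(f)[0]);print(n,C,cv2.minEnclosingCircle(f)[1]*2,cv2.minAreaRect(f))
    # yaw of flat normals: least support width over angle
    a=np.radians(np.arange(0,180,1));w=np.ptp(f@np.array([np.cos(a),np.sin(a)]),axis=0);s=[w[i]+w[i+60]+w[i+120] for i in range(60)];i=int(np.argmin(s));print('normal yaw',i,i+60,i+120,w[[i,i+60,i+120]])
E
python3 go.py 474,-358,83,60
```

```text
t: 11.15
eef_pos: [0.4733, -0.3572, 0.1885]
tool_rot: [-0.001, 0.192, 0.981, 0.001]
contact_force: [0.9, -0.6, 1.1]
gripper_width: 0.998
grasp_force: 0.0
wrist [ 473.74859619 -357.40774536] 48.81747055053711 ((473.64447021484375, -357.5953063964844), (41.93181228637695, 48.81209945678711), 60.90678024291992)
normal yaw 1 61 121 [43.3741299  41.93480324 43.08837727]
scene [ 476.83874512 -357.04629517] 52.03289794921875 ((476.9247131347656, -356.87060546875), (41.39543914794922, 52.011863708496094), 63.89680480957031)
normal yaw 3 63 123 [46.29458666 41.48753187 46.6588328 ]
t 11.25 pos [ 0.4747 -0.3562  0.1892] y-yaw 68.0 q [ 0.15  0.42  0.51  1.83 -0.25  0.96  1.96] w 1.002 gf 0.0
shift cm [-1.000e-02 -2.100e-01  1.062e+01] spin 0.14
```

```bash
python3 -m jog '[[0,-0.1,1,0.06],[0,-0.1,3,0.12],[0,-0.1,5,0.12],[0,-0.1,7,0.12],[0,-0.1,9,0.12],[0,-0.1,10.2,0.12],[0,-0.1,10.7,0.12],[0,-0.1,10.7,0.12],[0,-0.1,10.7,0.12]]'
python3 -m jog '[[0,0,0,0],[0,0,0,0],[0,0,0,0],[0,0,0,0],[0,0,0,0],[0,0,0,0],[0,0,0,0],[0,0,0,0],[0,0,0,0],[0,0,0,0]]' 1 40
```

```text
t: 12.0
eef_pos: [0.4738, -0.359, 0.083]
tool_rot: [0.0, 0.25, 0.968, -0.0]
contact_force: [0.3, -0.2, 0.6]
gripper_width: 1.005
grasp_force: 0.0
t: 12.83
eef_pos: [0.4735, -0.3596, 0.0831]
tool_rot: [0.001, 0.251, 0.968, -0.0]
contact_force: [-0.3, 1.1, 6.2]
gripper_width: 0.483
grasp_force: 41.4
```

```bash
python3 -m jog '[[0,0,-0.3,0],[0,0,-1,0],[0,0,-2.5,0],[0,0,-4.5,0],[0,0,-6.5,0],[0,0,-7.5,0],[0,0,-8,0],[0,0,-8,0]]'; python3 go.py 466.5,6,163
```

```text
t: 13.5
eef_pos: [0.4734, -0.3595, 0.1632]
tool_rot: [0.001, 0.251, 0.968, -0.0]
contact_force: [0.4, -0.2, -2.2]
gripper_width: 0.487
grasp_force: 40.7
t 13.5 pos [ 0.4734 -0.3595  0.1632] y-yaw 61.0 q [ 0.14  0.46  0.53  1.85 -0.29  0.91  1.87] w 0.487 gf 40.7
shift cm [ 1.834e+01  3.162e+01 -1.000e-02] spin
```

```bash
python3 -m jog '[[0.5,0.8,0,0],[1.5,2.6,0,0],[3,5.2,0,0],[4.6,8,0,0],[6.3,10.9,0,0],[8,13.8,0,0],[9.7,16.7,0,0],[11.4,19.6,0,0],[13,22.5,0,0],[14.6,25.2,0,0],[16,27.6,0,0],[17.2,29.6,0,0],[18,31,0,0],[18.3,31.6,0,0],[18.3,31.6,0,0]]'; python3 go.py 466.5,6,12
python3 - <<'E'
from h import *
for n in('top','scene','wrist'):
    c=bot.read_camera(n);P=cloud(c);m=(np.linalg.norm(P[...,:2]-[.467,.006],axis=2)<.06)&(abs(P[...,2]-.192)<.008)
    f=(P[m][:,:2]*1000).astype(np.float32);print(n,len(f),cv2.minEnclosingCircle(f) if len(f) else '')
E
```

```text
t: 14.75
eef_pos: [0.4655, 0.0077, 0.1615]
tool_rot: [-0.001, 0.249, 0.969, -0.0]
contact_force: [0.9, 1.1, -2.0]
gripper_width: 0.483
grasp_force: 40.8
t 14.75 pos [0.4655 0.0077 0.1615] y-yaw 61.2 q [-0.55  0.23  0.46  2.13 -0.14  0.8   1.07] w 0.483 gf 40.8
shift cm [-0.2  -0.09 14.95] spin 
top 0 
scene 264 ((468.90948486328125, 5.662258148193359), 34.33710861206055)
wrist 9235 ((460.4451599121094, 7.411970138549805), 34.45220184326172)
```

```bash
python3 -m jog '[[-0.1,0,1,0],[-0.2,0,3,0],[-0.2,0,5.5,0],[-0.2,0,8,0],[-0.2,0,10.5,0],[-0.2,0,12.2,0],[-0.2,0,13.3,0],[-0.2,0,13.9,0],[-0.2,0,14.1,0],[-0.2,0,14.1,0]]'; python3 go.py 466.5,6.5,11
```

```text
t: 15.73
eef_pos: [0.4683, 0.0044, 0.0213]
tool_rot: [0.0, 0.251, 0.968, -0.0]
contact_force: [-0.7, 0.3, -1.7]
gripper_width: 0.486
grasp_force: 40.8
t 15.73 pos [0.4683 0.0044 0.0213] y-yaw 60.9 q [-0.41  0.5   0.32  2.21 -0.34  0.48  1.24] w 0.486 gf 40.8
shift cm [0.26 0.09 1.03] spin
```

```bash
python3 -m jog '[[0.2,0.1,0,0],[0.2,0.1,0.3,0],[0.2,0.1,0.6,0],[0.2,0.1,0.8,0],[0.2,0.1,1,0],[0.2,0.1,1,0],[0.2,0.1,1,0]]'; python3 go.py 466.5,6.5,11
```

```text
t: 16.32
eef_pos: [0.4668, 0.0067, 0.0112]
tool_rot: [-0.0, 0.251, 0.968, -0.0]
contact_force: [-0.2, -0.4, -1.4]
gripper_width: 0.491
grasp_force: 40.9
t 16.32 pos [0.4668 0.0067 0.0112] y-yaw 61.0 q [-0.4   0.52  0.31  2.21 -0.35  0.46  1.25] w 0.491 gf 40.9
shift cm [ 0.02 -0.03  0.02] spin
```

```bash
python3 -m jog '[[0,0,0,0],[0,0,0,0],[0,0,0,0],[0,0,0,0],[0,0,-0.5,0],[0,0,-2,0],[0,0,-5,0],[0,0,-9,0],[0,0,-13,0],[0,0,-16,0],[0,0,-16,0],[0,0,-16,0]]' -0.2
python3 meas.py top,scene 40,467,6,35; python3 go.py 472,-359,160,67
```

```text
t: 17.32
eef_pos: [0.468, 0.0071, 0.1733]
tool_rot: [0.002, 0.251, 0.968, 0.001]
contact_force: [-0.7, 0.8, -0.9]
gripper_width: 0.599
grasp_force: 0.0
40,467,6,35 top None
40,467,6,35 scene n189 circ 466.5 7.4 d50.8 rect [468.7   7.8] [45.  43.6] 29.1 z0.0404
t 17.42 pos [0.4662 0.0068 0.1709] y-yaw 61.0 q [-0.57  0.22  0.49  2.13 -0.14  0.83  1.07] w 0.597 gf 0.0
shift cm [-18.26 -31.71   1.08] spin -0.105
```

The hex jar stands at (466.5,7), top at z = 40 mm. Next the tin.

```bash
python3 -m jog '[[-2,-3.4,0,0],[-4,-7,0,-0.05],[-6,-10.5,0,-0.1],[-8,-14,0,-0.1],[-10,-17.5,0,-0.1],[-12,-21,0,-0.1],[-14,-24.5,0,-0.1],[-16,-28,0.5,-0.1],[-17.5,-30.4,1,-0.1],[-18.2,-31.7,1,-0.1],[-18.2,-31.7,1,-0.1],[-18.2,-31.7,1,-0.1]]' -1
python3 meas.py wrist,scene 76,472,-359,45 40,471,-357,55;python3 go.py 472,-359,46,68
```

```text
t: 18.42
eef_pos: [0.4707, -0.3589, 0.1594]
tool_rot: [-0.002, 0.203, 0.979, 0.0]
contact_force: [0.3, 0.4, -0.1]
gripper_width: 1.002
grasp_force: 0.0
76,472,-359,45 wrist n4244 circ 471.5 -359.7 d58.0 rect [ 471.4 -359.3] [56.8 57.2] 64.7 z0.0759
76,472,-359,45 scene n466 circ 473.1 -357.2 d60.2 rect [ 472.4 -357.7] [56.7 58.4] 84.1 z0.0765
40,471,-357,55 wrist n1591 circ 470.6 -357.4 d91.0 rect [ 470.6 -357.1] [66.1 65.5] 67.8 z0.0398
40,471,-357,55 scene n235 circ 471.8 -355.4 d90.5 rect [ 472.7 -355.6] [65.8 68.1] 67.7 z0.0402
t 18.52 pos [ 0.4719 -0.357   0.1601] y-yaw 66.8 q [ 0.12  0.47  0.55  1.86 -0.3   0.91  1.99] w 1.0 gf 0.0
shift cm [-0.12 -0.19 11.41] spin -0.022
```

```bash
python3 -m jog '[[-0.1,-0.2,1,0],[-0.1,-0.2,3,0],[-0.1,-0.2,5,0],[-0.1,-0.2,7.5,0],[-0.1,-0.2,9.5,0],[-0.1,-0.2,10.8,0],[-0.1,-0.2,11.3,0],[-0.1,-0.2,11.3,0],[-0.1,-0.2,11.3,0]]'
python3 -m jog '[[0,0,0,0],[0,0,0,0],[0,0,0,0],[0,0,0,0],[0,0,0,0],[0,0,0,0],[0,0,0,0],[0,0,0,0],[0,0,0,0]]' 1 50
```

```text
t: 19.27
eef_pos: [0.4726, -0.361, 0.0488]
tool_rot: [0.0, 0.202, 0.979, -0.0]
contact_force: [-0.6, -0.5, -0.4]
gripper_width: 0.999
grasp_force: 0.0
t: 20.02
eef_pos: [0.4731, -0.3614, 0.0497]
tool_rot: [0.001, 0.202, 0.979, -0.0]
contact_force: [-0.5, 1.0, 4.8]
gripper_width: 0.664
grasp_force: 52.7
```

```bash
python3 -m jog '[[0,0,-0.3,0],[0,0,-1,0],[0,0,-2.5,0],[0,0,-4.5,0],[0,0,-6.5,0],[0,0,-7.5,0],[0,0,-8,0],[0,0,-8,0]]'; python3 go.py 614,-158.5,127; python3 meas.py scene,top 40,472,-356,60
```

```text
t: 20.68
eef_pos: [0.4727, -0.3613, 0.1294]
tool_rot: [0.001, 0.202, 0.979, -0.0]
contact_force: [-0.1, -0.2, -1.6]
gripper_width: 0.664
grasp_force: 53.5
t 20.68 pos [ 0.4727 -0.3613  0.1294] y-yaw 66.7 q [ 0.15  0.51  0.53  1.87 -0.34  0.85  2.02] w 0.664 gf 53.5
shift cm [-4.95 24.21  0.25] spin 
40,472,-356,60 scene n714 circ 473.0 -355.8 d89.6 rect [ 472.6 -355.5] [65.9 68.2] 67.9 z0.0407
40,472,-356,60 top n317 circ 468.9 -355.1 d90.3 rect [ 468.9 -354.6] [65.2 66.3] 68.6 z0.0407
```

```bash
python3 -m jog '[[-0.1,0.6,0,0],[-0.4,2,0,0],[-0.8,4,0,0],[-1.3,6.4,0,0],[-1.9,9.2,0,0],[-2.5,12,0,0],[-3,14.8,0,0],[-3.6,17.6,0,0],[-4.1,20,0,0],[-4.5,22,0,0],[-4.8,23.4,0,0],[-5,24.2,0,0],[-5,24.2,0,0]]'; python3 go.py 614,-158.5,13
```

```text
t: 21.87
eef_pos: [0.615, -0.1558, 0.1276]
tool_rot: [-0.0, 0.2, 0.98, 0.0]
contact_force: [-0.4, -0.2, -1.4]
gripper_width: 0.662
grasp_force: 53.5
t 21.87 pos [ 0.615  -0.1558  0.1276] y-yaw 66.9 q [-0.22  0.57  0.51  1.77 -0.35  0.89  1.62] w 0.662 gf 53.5
shift cm [-0.02 -0.29 11.46] spin
```

```bash
python3 -m jog '[[0,0,1,0],[0,0,3,0],[0,0,5.5,0],[0,0,8,0],[0,0,9.6,0],[0,0,10.4,0],[0,0,10.7,0],[0,0,10.7,0]]'; python3 go.py 614,-158.5,13
```

```text
t: 22.53
eef_pos: [0.6131, -0.1598, 0.0209]
tool_rot: [-0.0, 0.203, 0.979, -0.0]
contact_force: [-0.7, -0.2, -1.0]
gripper_width: 0.661
grasp_force: 53.5
t 22.53 pos [ 0.6131 -0.1598  0.0209] y-yaw 66.6 q [-0.15  0.71  0.43  1.82 -0.43  0.71  1.68] w 0.661 gf 53.5
shift cm [-0.03  0.15  0.78] spin
```

```bash
python3 -m jog '[[0,0.1,0.2,0],[0,0.1,0.4,0],[0,0.1,0.6,0],[0,0.1,0.7,0],[0,0.1,0.75,0],[0,0.1,0.75,0]]'
python3 -m jog '[[0,0,0,0],[0,0,0,0],[0,0,0,0],[0,0,0,0],[0,0,0,0],[0,0,-0.5,0],[0,0,-2,0],[0,0,-5,0],[0,0,-9,0],[0,0,-12,0],[0,0,-13,0],[0,0,-13,0]]' -1
python3 meas.py scene,top,wrist 40,614,-159,42; python3 go.py 471,-357,120,68
```

```text
t: 23.03
eef_pos: [0.6143, -0.1575, 0.0139]
tool_rot: [0.0, 0.202, 0.979, 0.0]
contact_force: [0.5, -0.3, -2.0]
gripper_width: 0.661
grasp_force: 53.5
t: 24.03
eef_pos: [0.6166, -0.1585, 0.1485]
tool_rot: [0.004, 0.202, 0.979, 0.0]
contact_force: [0.4, 0.7, 0.4]
gripper_width: 0.999
grasp_force: 0.0
40,614,-159,42 scene n425 circ 613.0 -156.0 d60.9 rect [ 613.2 -154.7] [56.3 58.6] 30.1 z0.0408
40,614,-159,42 top None
40,614,-159,42 wrist n3705 circ 612.3 -157.1 d58.2 rect [ 612.  -157.1] [56.9 57.4] 64.5 z0.0399
t 24.18 pos [ 0.6136 -0.1571  0.1431] y-yaw 66.7 q [-0.23  0.55  0.53  1.77 -0.34  0.92  1.61] w 1.002 gf 0.0
shift cm [  5.19 -23.99   2.32] spin -0.023
```

The tin is in place, top at z = 40 mm. Next the tub.

```bash
python3 -m jog '[[0.8,-3.8,0,0],[1.6,-7.6,0,0],[2.5,-11.5,0,0],[3.3,-15.3,0,0],[4.2,-19.2,0,0],[4.9,-22.5,1,0],[5.2,-24,2.3,-0.02],[5.2,-24,2.3,-0.02],[5.2,-24,2.3,-0.02]]' -1
python3 meas.py wrist 40,471,-357,55;python3 go.py 471,-357,3,68
```

```text
t: 24.93
eef_pos: [0.4696, -0.3573, 0.1188]
tool_rot: [-0.002, 0.194, 0.981, 0.001]
contact_force: [-0.0, 1.5, 0.8]
gripper_width: 0.998
grasp_force: 0.0
40,471,-357,55 wrist n7300 circ 470.7 -357.2 d90.9 rect [ 470.9 -357.3] [66.1 66.4] 67.8 z0.0399
t 24.98 pos [ 0.4713 -0.3564  0.1195] y-yaw 67.8 q [ 0.15  0.52  0.53  1.89 -0.34  0.83  2.04] w 0.995 gf 0.0
shift cm [-0.03 -0.07 11.65] spin -0.003
```

```bash
python3 -m jog '[[0,0,1,0],[0,0,3,0],[0,0,5,0],[0,0,6,0],[0,0,6,0],[0,0,6,0]]'; python3 go.py 471,-357,3,68
```

```text
t: 25.48
eef_pos: [0.4719, -0.3567, 0.0604]
tool_rot: [-0.0, 0.192, 0.981, 0.0]
contact_force: [0.5, 0.4, 0.3]
gripper_width: 1.001
grasp_force: 0.0
t 25.48 pos [ 0.4719 -0.3567  0.0604] y-yaw 67.9 q [ 0.19  0.6   0.48  1.91 -0.4   0.72  2.08] w 1.001 gf 0.0
shift cm [ 0.07 -0.07  5.74] spin -0.002
```

```bash
python3 -m jog '[[0.1,0,1,0],[0.1,0,2.5,0],[0.1,0,4,0],[0.1,0,5,0],[0.1,0,5.6,0],[0.1,0,5.6,0],[0.1,0,5.6,0]]'
python3 -m jog '[[0,0,0,0],[0,0,0,0],[0,0,0,0],[0,0,0,0],[0,0,0,0],[0,0,0,0],[0,0,0,0],[0,0,0,0]]' 1 60
```

```text
t: 26.07
eef_pos: [0.4708, -0.3573, 0.005]
tool_rot: [0.0, 0.192, 0.981, -0.0]
contact_force: [-0.0, 0.3, -0.1]
gripper_width: 1.001
grasp_force: 0.0
t: 26.73
eef_pos: [0.4713, -0.3576, 0.0059]
tool_rot: [0.001, 0.192, 0.981, -0.0]
contact_force: [-1.9, 0.2, 5.2]
gripper_width: 0.764
grasp_force: 67.8
```

```bash
python3 -m jog '[[0,0,-0.3,0],[0,0,-1,0],[0,0,-2.5,0],[0,0,-4.5,0],[0,0,-7,0],[0,0,-9,0],[0,0,-10,0],[0,0,-10,0]]'; python3 go.py 520,0,105,51 461,337,105,51
```

```text
t: 27.4
eef_pos: [0.4717, -0.3579, 0.1071]
tool_rot: [0.002, 0.192, 0.981, -0.001]
contact_force: [0.0, 0.3, -3.2]
gripper_width: 0.763
grasp_force: 67.3
t 27.4 pos [ 0.4717 -0.3579  0.1071] y-yaw 67.8 q [ 0.15  0.53  0.52  1.9  -0.36  0.8   2.05] w 0.763 gf 67.3
shift cm [ 9.03 34.97  0.16] spin 0.294
shift cm [27.21 63.95  0.08] spin 0.294
```

```bash
python3 -m jog '[[0.3,0.6,0,0],[0.8,1.9,0,0],[1.7,4,0,0],[2.8,6.6,0,0],[4.1,9.6,0,0],[5.4,12.7,0,0],[6.7,15.7,0,0],[8,18.8,0,0],[9.3,21.8,0,0],[10.6,24.9,0,0],[11.9,27.9,0,0],[13,30.6,0,0],[13.8,32.4,0,0],[14.2,33.4,0,0],[14.2,33.4,0,0]]'; python3 go.py 461,337,105,51
```

```text
t: 28.65
eef_pos: [0.4641, 0.0085, 0.1037]
tool_rot: [-0.001, 0.19, 0.982, -0.0]
contact_force: [-0.3, -0.2, -2.7]
gripper_width: 0.76
grasp_force: 67.3
t 28.65 pos [0.4641 0.0085 0.1037] y-yaw 68.1 q [-0.59  0.35  0.52  2.19 -0.28  0.67  1.32] w 0.76 gf 67.3
shift cm [12.54 30.36 -0.12] spin 0.299
```

```bash
python3 -m jog '[[0.3,0.6,0,0],[0.8,1.9,0,0.03],[1.7,4,0,0.06],[2.8,6.6,0,0.09],[4.1,9.6,0,0.12],[5.4,12.7,0,0.15],[6.7,15.7,0,0.18],[8,18.8,0,0.21],[9.3,21.8,0,0.24],[10.4,24.9,0,0.27],[11.4,27.4,0,0.3],[12.1,29.2,0,0.3],[12.5,30.2,0,0.3],[12.5,30.3,0,0.3],[12.5,30.3,0,0.3],[12.5,30.3,0,0.3]]'; python3 go.py 461,337,11,51
python3 - <<'E'
from h import *
c=bot.read_camera('wrist');cv2.imwrite('pics/w3.png',c['pixels'][...,::-1])
E
```

```text
t: 29.98
eef_pos: [0.4642, 0.3308, 0.1046]
tool_rot: [0.0, 0.338, 0.941, -0.001]
contact_force: [-0.6, 0.3, -2.4]
gripper_width: 0.762
grasp_force: 67.3
t 29.98 pos [0.4642 0.3308 0.1046] y-yaw 50.5 q [-1.14  0.51  0.54  1.95 -0.37  0.78  0.49] w 0.762 gf 67.3
shift cm [0.65 0.28 9.36] spin -0.009
```

View pics/w3.png

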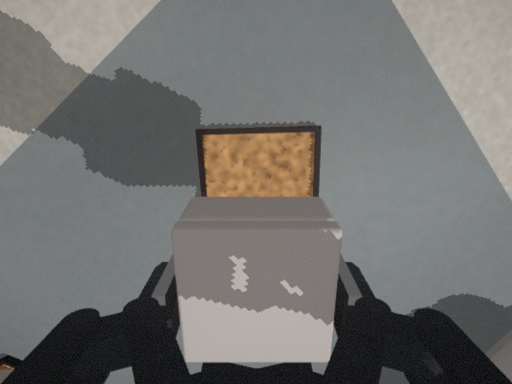

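The wrist view shows the tub held level at (255,280), its sides parallel to the tray at (260,160). Next I shift by about 7 mm and lower it.

```bash
python3 -m jog '[[0.3,0.1,0.5,0],[0.6,0.3,2,0],[0.6,0.3,4,0],[0.6,0.3,6,0],[0.6,0.3,7.5,0],[0.6,0.3,8.2,0],[0.6,0.3,8.2,0],[0.6,0.3,8.2,0]]'; python3 go.py 461,337,9.5,51
```

```text
t: 30.7
eef_pos: [0.4612, 0.3392, 0.023]
tool_rot: [0.0, 0.337, 0.941, -0.0]
contact_force: [-0.1, -0.6, -2.7]
gripper_width: 0.762
grasp_force: 67.3
t 30.7 pos [0.4612 0.3392 0.023 ] y-yaw 50.6 q [-1.09  0.64  0.45  1.97 -0.46  0.63  0.55] w 0.762 gf 67.3
shift cm [-0.12 -0.19  1.35] spin -0.007
```

```bash
python3 -m jog '[[-0.1,-0.1,0.3,0],[-0.1,-0.1,0.6,0],[-0.1,-0.1,0.9,0],[-0.1,-0.1,1.1,0],[-0.1,-0.1,1.25,0],[-0.1,-0.1,1.3,0],[-0.1,-0.1,1.3,0],[-0.1,-0.1,1.3,0]]'; python3 go.py 461,337,9.5,51
```

```text
t: 31.37
eef_pos: [0.4611, 0.3384, 0.0099]
tool_rot: [-0.0, 0.337, 0.942, 0.0]
contact_force: [-0.8, -0.6, -1.8]
gripper_width: 0.76
grasp_force: 67.5
t 31.37 pos [0.4611 0.3384 0.0099] y-yaw 50.6 q [-1.07  0.66  0.44  1.98 -0.47  0.61  0.56] w 0.76 gf 67.5
shift cm [-0.08 -0.12  0.04] spin -0.006
```

```bash
python3 -m jog '[[0,0,0.1,0],[0,0,0.1,0]]'
python3 -m jog '[[0,0,0,0],[0,0,0,0],[0,0,0,0],[0,0,0,0],[0,0,0,0],[0,0,-0.5,0],[0,0,-2,0],[0,0,-5,0],[0,0,-9,0],[0,0,-12,0],[0,0,-14,0],[0,0,-14,0],[0,0,-14,0],[0,0,-14,0]]' -1
python3 meas.py scene,top,wrist 44,461,338,60 40,613,-157,42 40,467,6,35 38,627,124,30
python3 - <<'E'
from h import *
a,b=[bot.read_camera(n)['pixels'][...,::-1] for n in('top','scene')];cv2.imwrite('pics/end.png',cv2.resize(np.vstack([a[50:290],b[100:340]]),None,fx=1.25,fy=1.25))
E
```

```text
t: 31.53
eef_pos: [0.4611, 0.3384, 0.0099]
tool_rot: [-0.0, 0.337, 0.942, 0.0]
contact_force: [-3.6, -1.8, 10.5]
gripper_width: 0.764
grasp_force: 68.9
t: 32.7
eef_pos: [0.4605, 0.3381, 0.1483]
tool_rot: [-0.0, 0.337, 0.942, -0.0]
contact_force: [-0.3, -0.5, -1.0]
gripper_width: 0.998
grasp_force: 0.0
44,461,338,60 scene n350 circ 462.2 339.0 d90.4 rect [462.1 339.1] [66.7 70.2] 50.7 z0.0447
44,461,338,60 top n589 circ 458.4 337.9 d88.6 rect [460.1 338.1] [68.2 63.8] 49.9 z0.0445
44,461,338,60 wrist n6068 circ 460.5 338.3 d90.8 rect [460.4 338.2] [66.2 65.5] 50.8 z0.0440
40,613,-157,42 scene n428 circ 613.6 -155.8 d59.4 rect [ 613.5 -155.9] [56.6 57.5] 34.4 z0.0407
40,613,-157,42 top n398 circ 609.5 -155.6 d57.8 rect [ 608.8 -155.5] [54.9 56.6] 1.5 z0.0404
40,613,-157,42 wrist None
40,467,6,35 scene n188 circ 466.7 5.7 d50.9 rect [468.4   6.4] [44.8 44.9] 6.6 z0.0406
40,467,6,35 top n238 circ 464.6 7.5 d47.1 rect [464.7   8.2] [40.7 45.8] 0.8 z0.0406
40,467,6,35 wrist None
38,627,124,30 scene n96 circ 629.9 125.0 d31.8 rect [629.5 124.5] [28.8 31.2] 23.5 z0.0385
38,627,124,30 top n103 circ 625.7 124.4 d29.5 rect [625.5 124.4] [26.5 28.8] 89.9 z0.0387
38,627,124,30 wrist None
```

View pics/end.png

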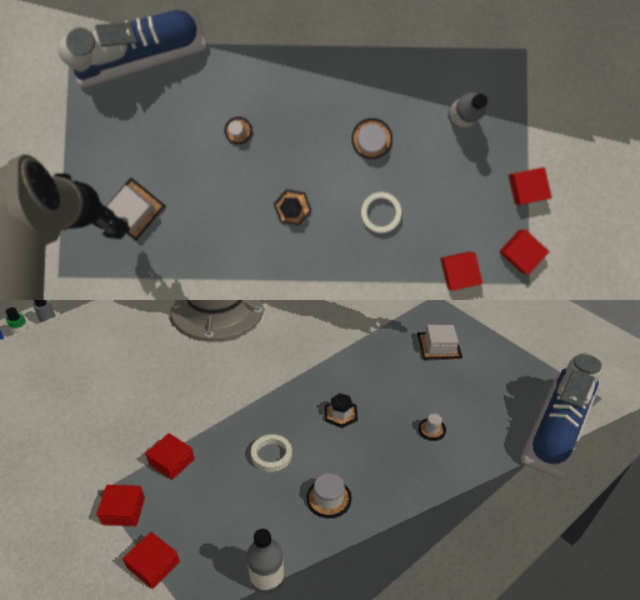

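All four pots stand in their own trays, in the top half at (135,207), (238,130), (292,207) and (372,138). Their tops are at the right heights and their centres within about 4 mm. The tape and bottle are where they were.

```bash
python3 -c "from station import bot;print(bot.hand_in())"
```

```text
the job is handed in; nothing more can be done
None
```

All four pots are in their own trays, each measured upright on the tray floor and within about 4 mm of centre, the tape roll and bottle were not touched, and I handed the job in at about 33 s; no verdict was returned.

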